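# Level the spice shelf and keep it pressed down

## Task

Slide the level carriage on the little spice shelf along its rail until it is fully against the end stop. Then take the round knob on it, press the knob down so that the sprung shelf stands firmly on its levelling foot, and, still pressing, turn the knob until the ball of the level rests between the two centre marks. Finish while still gripping the knob and pressing it down, with the ball centred, and leave the things standing around where they are.

Things in the scene. Friction and masses are not known exactly. Their poses are not given: they have to be found in the camera images.
- shelf_base: grey base plate of the spice shelf, 130 (x) x 380 (y) x 12 mm, fixed to the worktop; origin at the centre of its underside. Its own y axis runs along the shelf: the hinge (steel cheeks, two spice jars on the deck) is at y = +165 mm, 55 mm up; the foot end with the end stop is towards -y.
- shelf_deck (a joint): tilt of the slotted light-wood deck (120 x 365 x 12 mm) about its hinge, rad; 0 = level, positive = foot end high. Springs lift it to +0.035 (upper stop); bringing it down takes about 6 N at the knob. Pressed down it stands on the levelling foot. At the start the foot is screwed in too far: the pressed shelf is then low at the foot end, by 0.013 to 0.04 rad.
- level_carriage (a joint): aluminium carriage (58 x 173 x 14 mm) that carries level, knob and foot and slides along the deck, friction 3 N; m, 0 = nearest the hinge, 0.085 = against the end stop at the foot end (it slides towards -y of shelf_base). At the stop the knob's axis is 300 mm from the hinge.
- knob_cap: round black ribbed knob, 34 mm across, 28 mm high, at the foot end of the carriage; origin at the centre of its underside, z up (shelf level: underside 111 mm above the worktop). Sprung: goes 12 mm down its stem at 1.5 N per mm and hands this force to the shelf; 6 mm seats the foot, 8 to 9 is good. Turning it turns the foot screw. Free space for fingers beside it down to 90 mm above the worktop.
- boss_top (a point): top of the 32 mm boss on the carriage below the knob, on the knob's axis; the unpressed knob's underside is 16 mm above it, fully pressed 4 mm
- foot_screw (a joint): angle of knob and screw, rad, range -1.4 to 1.2, friction 0.12 N m; positive = clockwise seen from above, which screws the foot out (down) by 8 mm per rad and so raises the foot end of the pressed shelf. Its zero is not the level setting; the turn needed is clockwise, 0.45 to 1.6 rad.
- level_foot: rubber-ended foot under the carriage (22 mm ball end), which passes through the deck's slot, on the knob's axis; origin on this axis at the height of the deck's top
- landing_strip: steel strip 40 x 130 mm on the base plate under the slot, on which the foot lands; its top is 12 mm above its origin and its height differs from start to start
- level_ball (a joint): 16 mm dark steel ball in the level's clear, slightly bowed tube; its travel along the tube in m, range -0.0275 to 0.0275; 0 = midway between the two black marks, positive = ball towards the foot end, i.e. foot end low. It moves 5 mm for 0.01 rad of tilt (ball = -0.5 m x shelf_deck) and settles in about a second. Wholly between the marks: within 4 mm of the middle.
- vial_mid (a point): middle of the level's tube at the height of the ball's centre, midway between the two centre marks
- onion: onion 78 mm, 85 mm high, beyond the shelf; leave alone; origin at its underside
- jar: jar with a screw lid, 65 mm wide, 100 mm high, beyond the shelf; leave alone; origin at its underside

How it is judged:
On the way:
1. the level carriage is against its end stop (value of joint level_carriage above 0.081 m), for 0.2 s.
At the end, for the whole second after the job is handed in: the carriage is within 4 mm of its end stop, the ball is within 4.2 mm of the middle of the level, the foot presses on the landing strip with more than 2.5 N, and the fingers are on the knob (value of joint level_carriage above 0.081 m and value of joint level_ball between -0.0042 and 0.0042 m and contact force between level_foot and landing_strip above 2.5 N and contact force between the fingers and knob_cap above 2 N); the arm keeps its last pose, push and grip.
It fails at once if the onion is pushed away (more than 40 mm) (distance of onion from where it was at the start of the episode above 0.04 m).
It fails at once if the jar is pushed away (more than 40 mm) (distance of jar from where it was at the start of the episode above 0.04 m).
It also fails if it takes over 51 s, if anything falls off the work surface, if the arm or the gripper's body presses on something with over 40 N, if the wrist force passes 120 N, or if a joint passes its speed limit or range.

## Robot

A 7-joint arm with a two-finger parallel gripper is mounted at the origin on a cart in front of the work surface, level with it; the furniture and walls round the work are solid. World frame = base frame: x ahead of the robot, y to its left, z up, the work surface at z = 0. Lengths are in m, angles in rad, forces in N, time in s.
With the tool pointing down it reaches from about 0.425 to 0.875 m from the base axis. Payload 4.7 kg.
Tool frame: the origin (TCP) lies on the centre line of the jaws, within the pads' length; the fingertips stand ahead of it and the grasp point (between the pads) lies 2 mm behind it (nose_length is the z of the fingertips in the tool frame, in m); z points along the fingers, y is the line along which they close (so a half turn about z gives the same grasp; the last joint's range is limited). The gripper opens to 87 mm and grips with 3 to 60 N. Pads are 19 mm wide; open, the fingers measure 117 mm over their backs; the gripper's body (75 mm by 190 mm) begins 51 mm behind the grasp point.
Start: joints at [1.2, 0.321, -0.07, 1.45, 0.023, 1.371, -0.057], TCP at [0.244, -0.602, 0.24] pointing down, gripper open.
Joint ranges: [-2.86, 2.86], [-0.3, 2.09], [-1.38, 1.24], [0.06, 2.45], [-1.56, 4.7], [0.09, 2.05], [-2.69, 2.69]. Speed limits (rad/s): [2.57, 2.57, 3.14, 3.14, 3.14, 3.14, 3.14].

## Interface

Orientations are given as a rotation vector (axis times angle).
In Python, from bench import * gives the robot as it stands.
- The arm moves only by the tool send_rows, never from a script. Its arguments are lists of equal length, an entry for each row: "xyz": the shift along the tool's x, y, z in mm, a list of three; "dr": the turn, a rotation vector about the tool's x, y, z in rad, a list of three. A call has exactly 10 rows; each row is the pose to reach, as a shift and turn from the pose commanded when the call began, along the tool's axes at that moment; what a row does not reach only later rows make up. A row lasts 1/12 s, in which the tool goes at most 41.7 mm and 7.16 degrees, less where a joint would pass 70% of its speed; a pose out of reach is approached as far as the arm can. A call with a gripper value outside its range is refused whole. "jaw" is the finger opening in mm, from 0 to 87, set as the call begins (left out, the last holds). The fingers move at their own pace and stop on an object; "grip_force" is the grip in N (left out, the last holds). Time passes only in rows, so rows that repeat a pose let the fingers close, or fill a call up. It gives the time, the measured TCP pose, the force, the opening and the grip force at its end, in the units of the state.
- get_state(): the state, without advancing time (a new reading comes with each control period).
- get_image(name): name is "side" or "top"; returns the picture (480x640x3 uint8, red, green, blue); there is no depth.
- calibration(name): a dict with "vfov" (degrees; the focal length in pixels is half the picture's height over the tangent of half this angle, whatever the lens; pixels are square), "cx", "cy" (the principal point, pixels), "rvec" (rotation vector, rad) and "tvec" (3), from world to camera coordinates, as OpenCV has them. Camera axes: x right, y down, z forward; pixel columns grow to the right and rows downward; lengths in m; the calibration is good to about 2 mm. A picture is of the moment at which its call begins. calibration takes no time and is no camera call.
- close_job(): hands the job in; it is judged then, once.
The state is a dict: "time": time; "joint_positions": joint angles; "qd": joint speeds; "joint_torque": joint torques, N m; "position": TCP position; "tool_rot": TCP orientation; "ft_force": force on the tool from outside, world axes, zero at the start; "torque": the same for the moment, N m; "grip_width": opening from 0.0 (shut) to 1.0 (fully open); "grip_force": force on a finger pad.
Only numpy, scipy, OpenCV 4.12 (cv2) and the standard library are available. Lean on these libraries where they do the work, as an engineer would, in place of code of your own. Each camera call takes 0.05 s, during which the arm holds its last target. There are 200 camera calls.

## Working session

There is one attempt and no reset: what is moved stays moved. The work goes in short steps, Python scripts to look and compute and a tool call to move; the robot and the scene stay as the last step left them, time stands still between calls to the robot, and variables do not carry over. Pictures are saved under pics/ and viewed, at most 10 in all, crops included, and the job is handed in when it is done.

Besides the shell and the picture viewer there is one more tool, called as name(argument=value, ...) on one line, values as JSON. send_rows: Moves the arm, as the interface text tells. Its arguments: {"type":"object","properties":{"xyz":{"type":"array"},"dr":{"type":"array"},"jaw":{"type":"number"},"grip_force":{"type":"number"}},"required":["xyz","dr"]}

```bash
mkdir -p pics; ls
python3 - <<'E'
from bench import *
import cv2
s=get_state(); print(s)
for n in("side","top"):
    cv2.imwrite(f"pics/{n}0.png",get_image(n)[:,:,::-1]); print(n,calibration(n))
try: print(nose_length)
except Exception as e: print(e)
E
```

```text
pics
{'time': 0.0, 'joint_positions': array([ 1.20010524,  0.32181083, -0.07007008,  1.4516814 ,  0.02264548,
        1.37079124, -0.05689803]), 'qd': array([-0.00053079, -0.00091291,  0.0017142 ,  0.00056196, -0.00068045,
       -0.0004651 , -0.00018934]), 'joint_torque': array([ 2.22438493e-04, -4.91286206e+01, -4.03768821e-01, -3.12528920e+01,
       -6.38740626e-02,  4.37890913e-02,  1.86187690e-04]), 'position': array([ 0.24372383, -0.60201362,  0.23846608]), 'tool_rot': array([-3.08181703e+00, -6.00398345e-01,  7.97757486e-04]), 'ft_force': array([0.24663704, 0.70974684, 0.44061575]), 'torque': array([-0.00018392,  0.04703573, -0.03124402]), 'grip_force': 0.0, 'grip_width': 0.9994452091782672}
side {'vfov': 48.81068741213842, 'cx': 314.02690139511253, 'cy': 233.83673469488713, 'rvec': array([2.09490073, 0.01552094, 0.0147488 ]), 'tvec': array([-0.61208203,  0.22389583,  0.73836199])}
top {'vfov': 57.89671084400209, 'cx': 321.60120200328345, 'cy': 240.07827342205684, 'rvec': array([ 2.1449821 , -2.09417875,  0.21950009]), 'tvec': array([0.25312821, 0.65384193, 0.80322762])}
0.017
```

View pics/side0.png

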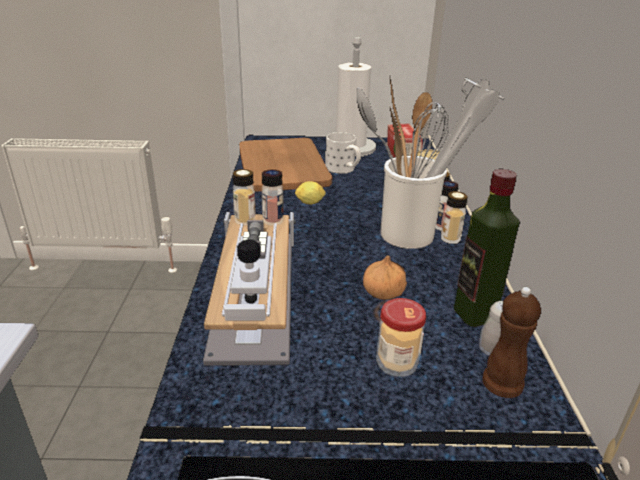

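View pics/top0.png

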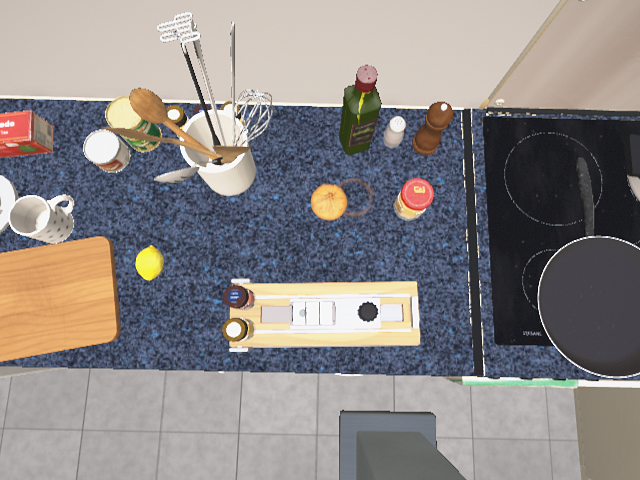

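The side view shows the knob at about (249,251). The top view shows it at about (368,312), with the deck along image columns 230–420, the hinge and jars on the left, and the foot end on the right. Next I'll triangulate the knob and find the shelf's direction.

```bash
cat > h.py <<'E'
from bench import *
import cv2, numpy as np
from scipy.spatial.transform import Rotation as R
def cam(n):
    c=calibration(n); f=240/np.tan(np.radians(c["vfov"])/2)
    K=np.array([[f,0,c["cx"]],[0,f,c["cy"]],[0,0,1]]); M=cv2.Rodrigues(c["rvec"])[0]
    return K,M,np.array(c["tvec"])
def ray(n,p):
    K,M,t=cam(n); d=M.T@np.linalg.solve(K,[p[0],p[1],1]); return -M.T@t,d/np.linalg.norm(d)
def plane(n,p,z):
    o,d=ray(n,p); return o+d*(z-o[2])/d[2]
def tri(a,b):
    o1,d1=ray("side",a); o2,d2=ray("top",b)
    k=np.linalg.lstsq(np.c_[d1,-d2],o2-o1,rcond=None)[0]
    p,q=o1+k[0]*d1,o2+k[1]*d2; return (p+q)/2,np.linalg.norm(p-q)
def proj(n,X):
    K,M,t=cam(n); q=K@(M@np.asarray(X)+t); return q[:2]/q[2]
def dark(im,x0,y0,x1,y1,th=60):
    m=(im[y0:y1,x0:x1].max(2)<th).astype(np.uint8)
    out=[]
    for c in cv2.findContours(m,cv2.RETR_EXTERNAL,cv2.CHAIN_APPROX_NONE)[0]:
        if cv2.contourArea(c)>15:
            x,y,w,h=cv2.boundingRect(c); out.append((x+x0,y+y0,w,h,cv2.contourArea(c)))
    return out
E
python3 - <<'E'
from h import *
S=cv2.imread("pics/side0.png");T=cv2.imread("pics/top0.png")
print(dark(S,225,215,280,310)); print(dark(T,250,285,410,345))
print(tri((249,246),(368,312)))
for n,p in (("top",(418,282)),("top",(250,281)),("top",(420,345)),("top",(250,348))): print(p,plane(n,p,.10))
for p in((207,358),(290,361)): print(plane("side",p,.012))
a=cv2.resize(S[205:335,195:305],None,fx=4,fy=4,interpolation=2); b=cv2.resize(T[270:360,220:430],None,fx=3.8/2,fy=3.8/2,interpolation=2)
b=cv2.resize(T[270:360,225:425],(340*200//200,153)); a=a[:,:]
c=np.zeros((520,440+0,3),np.uint8)+a
cv2.imwrite("pics/s1.png",c); cv2.imwrite("pics/t1.png",cv2.resize(T[270:360,225:425],None,fx=4,fy=4,interpolation=2))
E
```

```text
[(245, 294, 12, 9, 59.5), (238, 240, 23, 23, 397.5)]
[(359, 302, 19, 19, 28.5)]
(array([0.50586896, 0.18443735, 0.13994903]), np.float64(0.0018724204434996427))
(418, 282) [0.56439515 0.08566403 0.1       ]
(250, 281) [0.55869462 0.40138365 0.1       ]
(420, 345) [0.44906338 0.08442366 0.1       ]
(250, 348) [0.43671764 0.39459139 0.1       ]
[0.4508585  0.06951782 0.012     ]
[0.57566578 0.06601491 0.012     ]
```

View pics/s1.png

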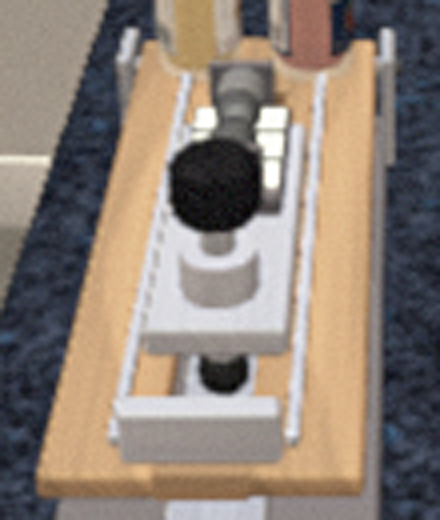

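View pics/t1.png

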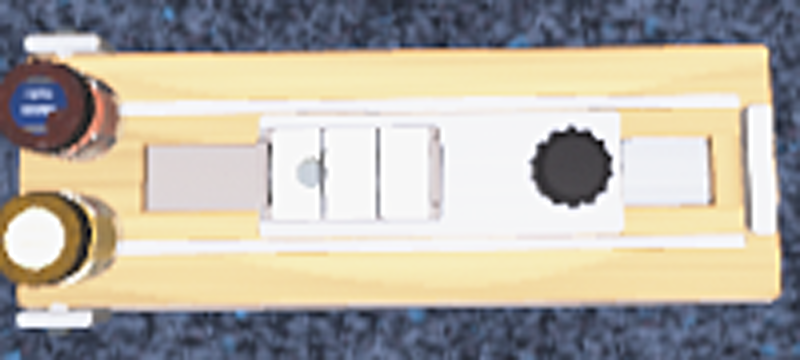

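```bash
cat >> h.py <<'E'
def Rd(yaw): # tool down, tool x at yaw
    c,s=np.cos(yaw),np.sin(yaw); return np.array([[c,s,0],[s,-c,0],[0,0,-1.]])
def plan(P,Rm,target,yaw):
    d=Rm.T@(np.array(target)-P)*1000; r=R.from_matrix(Rm.T@Rd(yaw)).as_rotvec()
    print("shift",d.round(1),"dr",r.round(3))
def here():
    s=get_state(); Rm=R.from_rotvec(s["tool_rot"]).as_matrix()
    print("t",round(s["time"],2),"P",s["position"].round(4),"yaw",np.arctan2(Rm[1,0],Rm[0,0]).round(3),"zt",Rm[:,2].round(3),"F",s["ft_force"].round(1),"M",s["torque"].round(2),"grip",round(s["grip_force"],1),"w",round(s["grip_width"]*87,1),"q",s["joint_positions"].round(2)); return s,Rm
E
python3 - <<'E'
from h import *
print("cams",[(ray(n,(320,240))[0].round(3)) for n in("side","top")])
print("knob top",plane("top",(368,311.5),.147),plane("side",(249.5,245),.147), "base of knob side", proj("side",[.506,.184,.119]),proj("side",[.506,.184,.147]))
f=[(plane("top",a,.075)+plane("top",b,.075))/2 for a,b in [((418,282),(420,345))]][0]
g=[(plane("top",a,.064)+plane("top",b,.064))/2 for a,b in [((250,281),(250,348))]][0]
print("axis",f,g,(f-g)[0]/(f-g)[1])
print("stop wall top",plane("top",(412.5,312),.09),"ball",plane("top",(302.5,313),.1),"marks",plane("top",(305.5,312),.1),plane("top",(320,312),.1))
s,Rm=here(); P=np.array([.244,-.602,.24]); R0=Rd(.384)
plan(P,R0,[.50,-.22,.24],1.5); plan(np.array([.5,-.22,.24]),Rd(1.5),[.505,.184,.20],2.6)
E
```

```text
cams [array([ 0.605, -0.524,  0.574]), array([0.476, 0.273, 0.914])]
knob top [0.50554014 0.18510679 0.147     ] [0.5088287 0.1760789 0.147    ] base of knob side [249.04720808 257.45465433] [248.24943489 242.33842044]
axis [0.50767941 0.07928048 0.075     ] [0.49867544 0.40352305 0.064     ] -0.027769227053374222
stop wall top [0.5087787  0.09490699 0.09      ] ball [0.50178486 0.30107455 0.1       ] marks [0.50374106 0.2955798  0.1       ] [0.50436824 0.26873151 0.1       ]
t 0.1 P [ 0.2437 -0.6021  0.2386] yaw 0.385 zt [-0.001  0.002 -1.   ] F [1.  0.3 0.5] M [ 0.03  0.02 -0.01] grip 0.0 w 86.7 q [ 1.2   0.32 -0.07  1.45  0.02  1.37 -0.06]
shift [ 380.5 -258.3    0. ] dr [ 0.     0.    -1.116]
shift [403.3 -23.6  40. ] dr [ 0.   0.  -1.1]
```

send_rows(xyz=[[38, -26, 0], [76, -52, 0], [114, -78, 0], [152, -103, 0], [190, -129, 0], [228, -155, 0], [266, -181, 0], [304, -207, 0], [342, -232, 0], [380, -258, 0]], dr=[[0, 0, -0.11], [0, 0, -0.22], [0, 0, -0.33], [0, 0, -0.45], [0, 0, -0.56], [0, 0, -0.67], [0, 0, -0.78], [0, 0, -0.89], [0, 0, -1.0], [0, 0, -1.116]], jaw=60, grip_force=30)

```text
time: 0.93
position: [0.4761, -0.2542, 0.2394]
tool_rot: [-2.292, -2.148, 0.001]
ft_force: [0.8, -0.5, 0.2]
grip_width: 0.69
grip_force: 0.0
```

send_rows(xyz=[[40, -2, 0], [80, -5, 0], [120, -7, 0], [160, -9, 0], [200, -12, 0], [240, -14, 0], [280, -16, 0], [320, -19, 0], [360, -21, 0], [403, -24, 30]], dr=[[0, 0, -0.11], [0, 0, -0.22], [0, 0, -0.33], [0, 0, -0.44], [0, 0, -0.55], [0, 0, -0.66], [0, 0, -0.77], [0, 0, -0.88], [0, 0, -0.99], [0, 0, -1.1]])

```text
time: 1.77
position: [0.4819, 0.1423, 0.2193]
tool_rot: [0.827, 3.023, 0.005]
ft_force: [1.9, -0.4, 0.1]
grip_width: 0.688
grip_force: 0.0
```

Run:
```python
from h import *
s,Rm=here(); plan(s["position"],Rm,[.5065,.1845,.138],2.6)
cv2.imwrite("pics/side2.png",get_image("side")[:,:,::-1])
```

```text
t 1.77 P [0.4819 0.1423 0.2193] yaw 2.607 zt [ 0.008  0.001 -1.   ] F [ 1.9 -0.4  0.1] M [ 0.05 -0.29 -0.05] grip 0.0 w 59.9 q [ 0.48  0.06 -0.84  1.82  0.05  1.28  0.66]
shift [ 0.8 48.4 81.6] dr [0.005 0.007 0.007]
```

send_rows(xyz=[[0, 0, 0], [0, 0, 0], [0, 0, 0], [0, 0, 0], [0, 0, 0], [0, 0, 0], [0, 0, 0], [0, 0, 0], [0, 0, 0], [0, 0, 0]], dr=[[0, 0, 0], [0, 0, 0], [0, 0, 0], [0, 0, 0], [0, 0, 0], [0, 0, 0], [0, 0, 0], [0, 0, 0], [0, 0, 0], [0, 0, 0]])

```text
time: 2.65
position: [0.4798, 0.1386, 0.2157]
tool_rot: [0.839, 3.027, -0.0]
ft_force: [-0.9, 0.6, 0.3]
grip_width: 0.69
grip_force: 0.0
```

Run:
```python
from h import *
s,Rm=here(); plan(s["position"],Rm,[.5065,.1845,.135],2.6)
```

```text
t 2.65 P [0.4798 0.1386 0.2157] yaw 2.601 zt [ 0. -0. -1.] F [-0.9  0.6  0.3] M [ 0.06 -0.16 -0.05] grip 0.0 w 60.0 q [ 0.49  0.06 -0.84  1.82  0.05  1.28  0.66]
shift [ 0.8 53.1 80.7] dr [-0.     0.     0.001]
```

send_rows(xyz=[[0, 27, 0], [1, 53, 0], [1, 53, 0], [1, 53, 15], [1, 53, 30], [1, 53, 45], [1, 53, 60], [1, 53, 72], [1, 53, 79], [1, 53, 79]], dr=[[0, 0, 0], [0, 0, 0], [0, 0, 0], [0, 0, 0], [0, 0, 0], [0, 0, 0], [0, 0, 0], [0, 0, 0], [0, 0, 0], [0, 0, 0]])

```text
time: 3.48
position: [0.5052, 0.184, 0.1352]
tool_rot: [-0.838, -3.025, 0.002]
ft_force: [-0.1, 0.2, 0.1]
grip_width: 0.697
grip_force: 0.0
```

Run:
```python
from h import *
s,Rm=here(); plan(s["position"],Rm,[.5065,.1845,.135],2.6)
S=get_image("side");T=get_image("top")
a=cv2.resize(S[190:320,190:320],(520,520));b=cv2.resize(T[270:370,225:445],(280,127))
cv2.imwrite("pics/s3.png",a[:,:,::-1])
```

```text
t 3.48 P [0.5052 0.184  0.1352] yaw 2.601 zt [-0.003 -0.001 -1.   ] F [-0.1  0.2  0.1] M [-0.02 -0.14 -0.02] grip 0.0 w 60.6 q [ 0.36  0.26 -0.86  1.83  0.21  1.15  0.46]
shift [-0.8  1.1  0.2] dr [-0.002 -0.002  0.001]
```

View pics/s3.png

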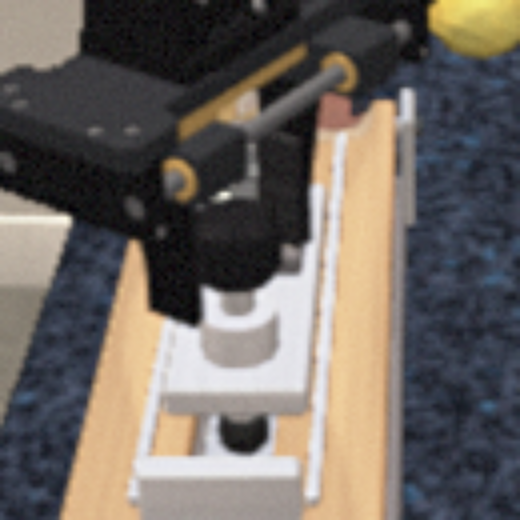

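The fingers stand on either side of the knob, around crop (175,260) and (285,200), with no contact. I'll close on the knob.

send_rows(xyz=[[0, 0, 0], [0, 0, 0], [0, 0, 0], [0, 0, 0], [0, 0, 0], [0, 0, 0], [0, 0, 0], [0, 0, 0], [0, 0, 0], [0, 0, 0]], dr=[[0, 0, 0], [0, 0, 0], [0, 0, 0], [0, 0, 0], [0, 0, 0], [0, 0, 0], [0, 0, 0], [0, 0, 0], [0, 0, 0], [0, 0, 0]], jaw=20, grip_force=30)

```text
time: 4.42
position: [0.5061, 0.1843, 0.1366]
tool_rot: [-0.839, -3.027, 0.001]
ft_force: [-0.7, -1.3, -0.0]
grip_width: 0.382
grip_force: 29.9
```

Run:
```python
from h import *
s,Rm=here(); p=s["position"]; plan(p,Rm,p+[.0017,-.058,.002],2.601); plan(p,Rm,p+[.0018,-.066,.002],2.601)
```

```text
t 4.42 P [0.5061 0.1843 0.1366] yaw 2.601 zt [-0.001 -0.001 -1.   ] F [-0.7 -1.3 -0. ] M [-0.31  0.13 -0.03] grip 29.9 w 33.2 q [ 0.36  0.26 -0.86  1.83  0.21  1.15  0.46]
shift [-31.3 -48.8  -2. ] dr [-0.001 -0.    -0.   ]
shift [-35.5 -55.7  -2. ] dr [-0.001 -0.    -0.   ]
```

send_rows(xyz=[[-4, -6, 0], [-8, -12, -1], [-12, -19, -1], [-16, -25, -1], [-20, -31, -1], [-24, -37, -2], [-28, -43, -2], [-31, -49, -2], [-33, -52, -2], [-33, -52, -2]], dr=[[0, 0, 0], [0, 0, 0], [0, 0, 0], [0, 0, 0], [0, 0, 0], [0, 0, 0], [0, 0, 0], [0, 0, 0], [0, 0, 0], [0, 0, 0]])

```text
time: 5.25
position: [0.5081, 0.1255, 0.1392]
tool_rot: [0.838, 3.027, 0.008]
ft_force: [-0.5, 10.0, -0.9]
grip_width: 0.386
grip_force: 29.9
```

Run:
```python
from h import *
s,Rm=here()
T=get_image("top");S=get_image("side")
a=cv2.resize(T[260:370,225:445],(660,330)); b=cv2.resize(S[220:350,190:320],(330,330))
cv2.imwrite("pics/s4.png",cv2.resize(np.hstack([a,b]),(800,267))[:,:,::-1])
```

```text
t 5.25 P [0.5081 0.1255 0.1392] yaw 2.601 zt [ 0.002  0.005 -1.   ] F [-0.5 10.  -0.9] M [ 2.17 -0.09 -0.07] grip 29.9 w 33.6 q [ 0.47  0.21 -0.84  1.87  0.17  1.14  0.61]
```

View pics/s4.png

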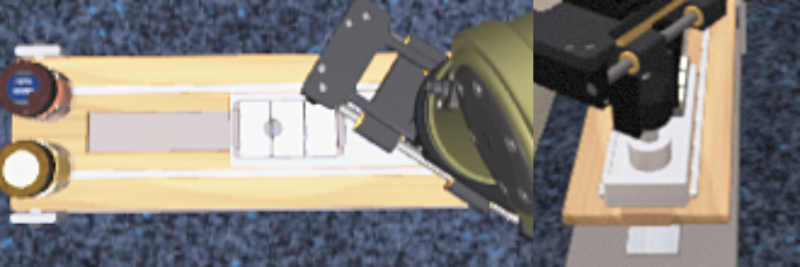

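send_rows(xyz=[[0, 0, 2], [0, 0, 5], [0, 0, 8], [0, 0, 11], [0, 0, 14], [0, 0, 17], [0, 0, 20], [0, 0, 22], [0, 0, 22], [0, 0, 22]], dr=[[0, 0, 0], [0, 0, 0], [0, 0, 0], [0, 0, 0], [0, 0, 0], [0, 0, 0], [0, 0, 0], [0, 0, 0], [0, 0, 0], [0, 0, 0]], jaw=20, grip_force=50)

```text
time: 6.18
position: [0.5084, 0.1229, 0.1179]
tool_rot: [0.84, 3.026, 0.001]
ft_force: [-3.1, 2.9, 8.4]
grip_width: 0.382
grip_force: 49.7
```

send_rows(xyz=[[0, 0, 0], [0, 0, 0], [0, 0, 0], [0, 0, 0], [0, 0, 0], [0, 0, 0], [0, 0, 0], [0, 0, 0], [0, 0, 0], [0, 0, 0]], dr=[[0, 0, 0], [0, 0, 0], [0, 0, 0], [0, 0, 0], [0, 0, 0], [0, 0, 0], [0, 0, 0], [0, 0, 0], [0, 0, 0], [0, 0, 0]])

```text
time: 7.02
position: [0.5084, 0.1229, 0.118]
tool_rot: [0.84, 3.026, 0.001]
ft_force: [-3.1, 1.5, 8.4]
grip_width: 0.38
grip_force: 49.7
```

Run:
```python
from h import *
s,Rm=here()
T=get_image("top");S=get_image("side")
a=cv2.resize(T[285:345,270:350],(533,400),interpolation=2); b=cv2.resize(S[220:350,190:277],(267,400))
cv2.imwrite("pics/s5.png",np.hstack([a,b])[:,:,::-1])
cv2.imwrite("pics/top5.png",T[:,:,::-1])
```

```text
t 7.02 P [0.5084 0.1229 0.118 ] yaw 2.6 zt [ 0.001  0.    -1.   ] F [-3.1  1.5  8.4] M [ 1.26  0.45 -0.02] grip 49.7 w 33.1 q [ 0.46  0.24 -0.83  1.89  0.19  1.1   0.59]
```

View pics/s5.png

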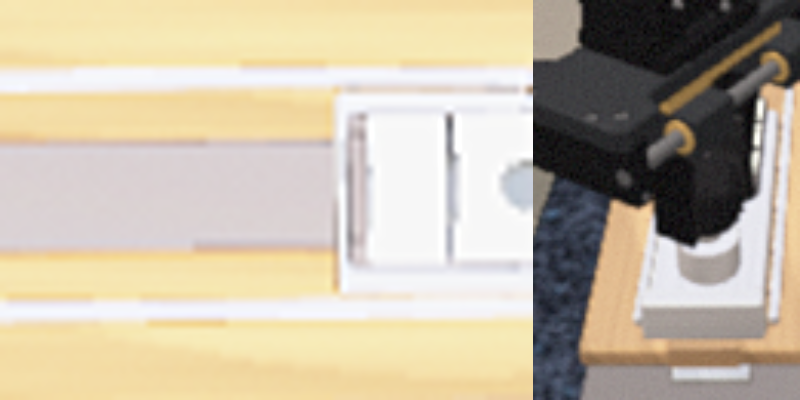

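The ball is at about (348,313) and the left mark at column 337.6. It sits right of the middle, so the foot end is low. Next I'll write a numeric ball reader and press 4 mm deeper.

send_rows(xyz=[[0, 0, 1], [0, 0, 2], [0, 0, 3], [0, 0, 4], [0, 0, 4], [0, 0, 4], [0, 0, 4], [0, 0, 4], [0, 0, 4], [0, 0, 4]], dr=[[0, 0, 0], [0, 0, 0], [0, 0, 0], [0, 0, 0], [0, 0, 0], [0, 0, 0], [0, 0, 0], [0, 0, 0], [0, 0, 0], [0, 0, 0]])

```text
time: 7.95
position: [0.5085, 0.1223, 0.1141]
tool_rot: [0.841, 3.026, -0.0]
ft_force: [-3.0, 1.6, 8.2]
grip_width: 0.375
grip_force: 49.9
```

```bash
cat >> h.py <<'E'
def ball(fn=None):
    T=get_image("top")
    if fn: cv2.imwrite("pics/"+fn,T[:,:,::-1])
    g=T[:,:,0].astype(int); c=np.arange(326,364)
    e=np.r_[303:308,319:323]
    print("cols 326.. rim",g[e][:,c].mean(0).round().astype(int).tolist()); print("centre",g[311:316][:,c].mean(0).round().astype(int).tolist())
    m=T[309:318,326:364]; w=np.clip(225-m[:,:,0].astype(int),0,None)
E
python3 - <<'E'
from h import *
here(); ball("top6.png")
E
```

```text
t 7.95 P [0.5085 0.1223 0.1141] yaw 2.6 zt [ 0.001 -0.001 -1.   ] F [-3.   1.6  8.2] M [ 1.    0.64 -0.04] grip 49.9 w 32.6 q [ 0.46  0.24 -0.82  1.89  0.2   1.09  0.58]
cols 326.. rim [249, 248, 247, 247, 247, 247, 247, 247, 247, 249, 253, 154, 244, 249, 248, 247, 247, 247, 247, 247, 247, 247, 248, 250, 238, 161, 254, 250, 238, 236, 249, 240, 227, 217, 210, 199, 209, 189]
centre [251, 248, 247, 247, 247, 247, 247, 247, 247, 248, 251, 215, 157, 254, 249, 247, 247, 247, 247, 248, 249, 241, 206, 197, 201, 190, 125, 197, 201, 249, 248, 247, 247, 247, 247, 247, 249, 246]
```

send_rows(xyz=[[0, 0, 0], [0, 0, 0], [0, 0, -1], [0, 0, -1], [0, 0, -2], [0, 0, -2], [0, 0, -3], [0, 0, -3], [0, 0, -3], [0, 0, -3]], dr=[[0, 0, 0.1], [0, 0, 0.2], [0, 0, 0.3], [0, 0, 0.4], [0, 0, 0.5], [0, 0, 0.6], [0, 0, 0.7], [0, 0, 0.8], [0, 0, 0.8], [0, 0, 0.8]])

```text
time: 8.83
position: [0.509, 0.1235, 0.1181]
tool_rot: [1.951, 2.46, 0.003]
ft_force: [-3.6, 2.7, 12.2]
grip_width: 0.381
grip_force: 49.9
```

send_rows(xyz=[[0, 0, 0], [0, 0, 0], [0, 0, 0], [0, 0, 0], [0, 0, 0], [0, 0, 0], [0, 0, 0], [0, 0, 0], [0, 0, 0], [0, 0, 0]], dr=[[0, 0, 0], [0, 0, 0], [0, 0, 0], [0, 0, 0], [0, 0, 0], [0, 0, 0], [0, 0, 0], [0, 0, 0], [0, 0, 0], [0, 0, 0]])

```text
time: 9.67
position: [0.509, 0.1235, 0.118]
tool_rot: [1.951, 2.46, 0.003]
ft_force: [-3.9, 2.6, 12.9]
grip_width: 0.377
grip_force: 49.9
```

Run:
```python
from h import *
here(); ball("top7.png")
```

```text
t 9.67 P [0.509  0.1235 0.118 ] yaw 1.801 zt [ 0.003  0.001 -1.   ] F [-3.9  2.6 12.9] M [ 0.94  0.7  -0.01] grip 49.9 w 32.8 q [ 0.37  0.21 -0.72  1.89  0.16  1.09 -0.18]
cols 326.. rim [248, 247, 247, 247, 247, 247, 247, 247, 247, 249, 253, 137, 252, 249, 247, 247, 247, 247, 247, 247, 247, 247, 248, 251, 212, 189, 252, 249, 247, 247, 247, 247, 247, 247, 247, 248, 250, 227]
centre [248, 247, 247, 247, 247, 247, 247, 247, 247, 248, 253, 170, 228, 250, 248, 249, 240, 205, 195, 197, 197, 199, 199, 201, 201, 110, 253, 250, 248, 247, 247, 247, 247, 247, 247, 248, 249, 246]
```

send_rows(xyz=[[0, 0, 0], [0, 0, -1], [0, 0, -2], [0, 0, -2.5], [0, 0, -2.5], [0, 0, -2.5], [0, 0, -2.5], [0, 0, -2.5], [0, 0, -2.5], [0, 0, -2.5]], dr=[[0, 0, 0.1], [0, 0, 0.2], [0, 0, 0.3], [0, 0, 0.35], [0, 0, 0.35], [0, 0, 0.35], [0, 0, 0.35], [0, 0, 0.35], [0, 0, 0.35], [0, 0, 0.35]])

```text
time: 10.55
position: [0.5093, 0.1239, 0.1208]
tool_rot: [2.349, 2.084, 0.005]
ft_force: [-4.3, 4.5, 11.8]
grip_width: 0.379
grip_force: 49.9
```

send_rows(xyz=[[0, 0, 0], [0, 0, 0], [0, 0, 0], [0, 0, 0], [0, 0, 0], [0, 0, 0], [0, 0, 0], [0, 0, 0], [0, 0, 0], [0, 0, 0]], dr=[[0, 0, 0], [0, 0, 0], [0, 0, 0], [0, 0, 0], [0, 0, 0], [0, 0, 0], [0, 0, 0], [0, 0, 0], [0, 0, 0], [0, 0, 0]])

```text
time: 11.38
position: [0.5093, 0.1239, 0.1208]
tool_rot: [2.349, 2.084, 0.005]
ft_force: [-3.5, 4.1, 12.3]
grip_width: 0.381
grip_force: 49.9
```

Run:
```python
from h import *
here(); ball("top8.png")
T=cv2.imread("pics/top8.png"); cv2.imwrite("pics/t8.png",cv2.resize(T[280:350,310:410],(800,560),interpolation=2))
```

```text
t 11.38 P [0.5093 0.1239 0.1208] yaw 1.451 zt [ 0.004  0.001 -1.   ] F [-3.5  4.1 12.3] M [ 1.01  0.58 -0.01] grip 49.9 w 33.1 q [ 0.33  0.2  -0.68  1.89  0.14  1.09 -0.52]
cols 326.. rim [248, 247, 247, 247, 247, 247, 247, 247, 247, 249, 252, 141, 254, 249, 247, 247, 247, 247, 247, 247, 247, 247, 248, 251, 205, 190, 252, 248, 247, 247, 247, 247, 247, 247, 247, 248, 251, 224]
centre [248, 247, 247, 247, 247, 247, 247, 247, 247, 249, 254, 137, 252, 250, 214, 199, 196, 197, 200, 199, 202, 214, 250, 250, 248, 118, 255, 249, 247, 247, 247, 247, 247, 247, 247, 248, 249, 245]
```

View pics/t8.png

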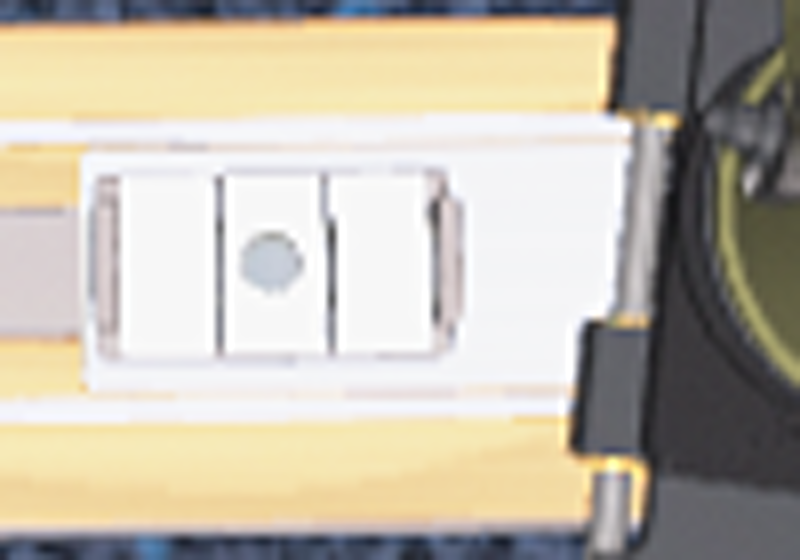

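The ball sits at column 343.6, and the marks at 337.2 and 351 have their middle at 344, so it is centred to about 1 mm. For margin I'll press 1.5 mm deeper and push 1.5 mm against the stop, which also checks that the carriage is there.

send_rows(xyz=[[-0.5, 0, 0.5], [-1, 0, 1], [-1.5, 0, 1.5], [-1.5, 0, 1.5], [-1.5, 0, 1.5], [-1.5, 0, 1.5], [-1.5, 0, 1.5], [-1.5, 0, 1.5], [-1.5, 0, 1.5], [-1.5, 0, 1.5]], dr=[[0, 0, 0], [0, 0, 0], [0, 0, 0], [0, 0, 0], [0, 0, 0], [0, 0, 0], [0, 0, 0], [0, 0, 0], [0, 0, 0], [0, 0, 0]])

```text
time: 12.27
position: [0.5092, 0.1238, 0.1197]
tool_rot: [2.349, 2.085, 0.008]
ft_force: [-3.9, 6.1, 13.7]
grip_width: 0.381
grip_force: 49.9
```

send_rows(xyz=[[0, 0, 0], [0, 0, 0], [0, 0, 0], [0, 0, 0], [0, 0, 0], [0, 0, 0], [0, 0, 0], [0, 0, 0], [0, 0, 0], [0, 0, 0]], dr=[[0, 0, 0], [0, 0, 0], [0, 0, 0], [0, 0, 0], [0, 0, 0], [0, 0, 0], [0, 0, 0], [0, 0, 0], [0, 0, 0], [0, 0, 0]])

```text
time: 13.1
position: [0.5093, 0.1238, 0.1197]
tool_rot: [2.349, 2.085, 0.008]
ft_force: [-4.7, 6.4, 13.5]
grip_width: 0.381
grip_force: 49.9
```

Run:
```python
from h import *
here(); ball("top9.png")
S=get_image("side"); cv2.imwrite("pics/s9.png",cv2.resize(S[240:370,190:320],(560,560),interpolation=2)[:,:,::-1])
```

```text
t 13.1 P [0.5093 0.1238 0.1197] yaw 1.452 zt [ 0.005  0.003 -1.   ] F [-4.7  6.4 13.5] M [ 1.51  0.65 -0.01] grip 49.9 w 33.1 q [ 0.33  0.2  -0.68  1.89  0.14  1.09 -0.52]
cols 326.. rim [248, 247, 247, 247, 247, 247, 247, 247, 247, 249, 253, 142, 254, 249, 247, 247, 247, 247, 247, 247, 247, 247, 248, 251, 205, 191, 252, 248, 247, 247, 247, 247, 247, 247, 247, 248, 251, 225]
centre [248, 247, 247, 247, 247, 247, 247, 247, 247, 249, 254, 138, 251, 251, 223, 201, 196, 197, 199, 199, 200, 212, 250, 250, 248, 118, 254, 249, 247, 247, 247, 247, 247, 247, 247, 248, 249, 245]
```

View pics/s9.png

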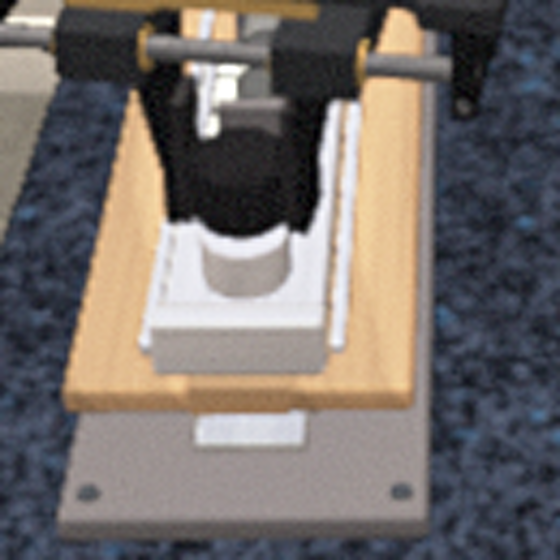

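The view shows the carriage flush with the stop (crop row 330) and the fingers gripping the pressed knob. The extra push moved neither the carriage nor the ball, so the carriage is at the stop and the foot is seated. I'll hand it in.

```bash
python3 -c "
from bench import *
print(close_job())"
```

```text
the job is handed in; nothing more can be done
None
```

The job is handed in after about 13 s of the 51 s, though no verdict came back: the carriage is against its end stop, the foot is seated under a gripped and pressed knob (about 13.5 N at the wrist), the ball is within about 1 mm of the middle, and the arm was kept clear of the onion and jar.

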